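Brief the apprentice: point out blank and crowns, open the cabinet

ROBOT

A 6-joint arm with a two-finger parallel gripper is mounted at the origin on the work surface. World frame = base frame: x ahead of the robot, y to its left, z up, the work surface at z = 0. Lengths are in m, angles in rad, forces in N, time in s.
With the tool pointing down it reaches from about 0.375 to 0.75 m from the base axis. Payload 9 kg.
Tool frame: the origin (TCP) lies between the finger pads, 19 mm behind the fingertips; this is the grasp point; z points along the fingers, y is the line along which they close (so a half turn about z gives the same grasp; the last joint's range is limited). The gripper opens to 85 mm and grips with 20 to 120 N. Pads are 22 mm wide; open, the fingers measure 114 mm over their backs; the gripper's body (76 mm by 85 mm) begins 54 mm behind the grasp point. The pads swing forward as they close: fully open they stand 13 mm farther back than shut.
Start: joints at [-1.443, 0.104, 0.097, 1.564, 0, 1.353], TCP at [0.203, -0.565, 0.25] pointing down, gripper open.
Joint ranges: [-2.99, 2.99], [-0.84, 1.86], [-1.1, 1.16], [-1.84, 2.11], [-1.51, 1.56], [-3.14, 3.14]. Speed limits (rad/s): [2.22, 2.22, 2.57, 3.14, 3.14, 3.14].

INTERFACE

Orientations are given as a unit quaternion [w, x, y, z].
In Python, from workcell import r, cams gives the robot as it stands.
- The arm moves only by the shell command python3 -m crank 'ROWS' [FORCE]. ROWS is JSON, a list of rows, each a list of 3 entries, a list of its own where there are three numbers: the opening, from 0 (shut) to 1 (fully open), then the shift along the world's x, y, z in mm, then the turn about the world's z in rad. A call has 1 to 12 rows; each row shifts and turns the commanded pose from where the row before left it; what a row does not reach is not made up. A row lasts 1/8 s, in which the tool goes at most 62.5 mm and 10.7 degrees, less where a joint would pass 70% of its speed; a pose out of reach is approached as far as the arm can. A call with a gripper value outside its range is refused whole. The fingers move at their own pace and stop on an object; FORCE is the grip in N (left out, the last holds). Time passes only in rows, so rows that do not move let the fingers close. It gives the time, the measured TCP pose, the force, the opening and the grip force at its end, in the units of the state.
- r.read_state(): the state, without advancing time (a new reading comes with each control period).
- cams.get_image(name): name is "scene" or "top"; returns a dict with "color" (420x560x3 uint8, red, green, blue), "fx", "fy", "cx", "cy" (pixels), "D" ([k1, k2, p1, p2, k3] as OpenCV has them; the pictures are not rectified), "pose" (4x4, takes a point from camera to world coordinates). Camera axes: x right, y down, z forward; pixel columns grow to the right and rows downward; lengths in m; the calibration is good to about 2 mm. A picture is of the moment at which its call begins. There is no depth.
- r.finish_job(): hands the job in; it is judged then, once.
The state is a dict: "time_s": time; "joints": joint angles; "joint_vel": joint speeds; "joint_torque": joint torques, N m; "position": TCP position; "tool_rot": TCP orientation; "wrist_force": force on the tool from outside, world axes, zero at the start; "ft_torque": the same for the moment, N m; "gripper_width": finger opening in m; "gripper_force": force on a finger pad.
Only numpy, scipy, OpenCV 4.12 (cv2) and the standard library are available. Lean on these libraries where they do the work, as an engineer would, in place of code of your own. Each camera call takes 0.05 s, during which the arm holds its last target. There are 200 camera calls.

TASK

Show the apprentice how the next rook comes together: first point at the dark brown walnut rook blank, holding the fingertips just above its top for two seconds, then point in the same way at the middle of the white dish of boxwood crowns. Last, push the cabinet's blue sliding door fully open to the robot's left, by the end of its brass pull, so that the place for the finished rook stands open, and withdraw. Touch none of the pieces, the tools, the dish or the crowns, and point at no other piece.

Things in the scene. Friction and masses are not known exactly. Their poses are not given: they have to be found in the camera images.
- walnut_blank: walnut rook blank, dark brown, turned and standing upright, 75 mm high, 38 mm across the foot, 34 mm across its flat plain top; origin at the centre of its underside
- walnut_blank_top (a point): centre of the walnut blank's flat top, 75 mm above the bench; z up
- boxwood_blank: boxwood rook blank, same shape and size as the walnut one but pale yellow; origin at the centre of its underside; not to be pointed at
- knight: rosewood chess knight, reddish, horse-head shape, 38 mm across the foot, 83 mm high; origin at the centre of its underside; not to be pointed at
- bishop: bone-white bishop with a pointed head, 36 mm across the foot, 84 mm high; origin at the centre of its underside; not to be pointed at
- dish: white porcelain dish, round, 110 mm across the rim, 30 mm high, holding three crowns that stay below the rim; origin at the centre of its underside, z up
- crown0: boxwood crown 1: a notched pale cap 25 mm across and 17 mm high standing in the dish; origin at the centre of its underside
- crown1: boxwood crown 2: a notched pale cap 25 mm across and 17 mm high standing in the dish; origin at the centre of its underside
- crown2: boxwood crown 3: a notched pale cap 25 mm across and 17 mm high standing in the dish; origin at the centre of its underside
- dividers: brass dividers lying flat, about 150 mm long along x, 70 mm wide, 8 mm high; origin on the bench near the middle
- gouge: carving gouge with a dark wooden handle lying along x (handle to -x), 220 mm long, 28 mm high; origin on the bench near the middle
- cabinet: pine cabinet, fixed, 160 mm deep (x), 300 mm wide (y), 150 mm high; origin at the centre of its underside; its front looks to its own -x, towards the robot. Dark rails run along the front's top and bottom edges to 99 mm in front of the origin. The blue door runs in front of the right half (own -y) and slides along the cabinet's +y. It may be turned up to 0.2 rad about the vertical
- door (a joint): how far the blue door is open, m: 0 closed, 0.13 fully open at its stop, moving along the cabinet's +y (robot's left); starts between 0 and 0.03; slides with about 1.5 N of friction and some damping, and stays where it is left
- pull_end (a point): centre of the right-hand (own -y) end face of the door's brass pull; it moves with the door, axes as the cabinet's. The pull is a block 100 mm long (from this point along +y), 30 mm high (15 mm up and down from this point, which is 111 mm above the bench) and stands 40 mm proud of the door's face (20 mm either way in x from this point). Push on this end towards +y

How it is judged:
By the outcome, as a careful person would: the job done as asked, in the order asked, and still so for the second after the job is handed in, with the robot touching nothing.
It also fails if it takes over 54 s, if anything falls off the work surface, if the arm or the gripper's body presses on something with over 40 N, if the wrist force passes 120 N, or if a joint passes its speed limit or range.

## Working session

There is one attempt and no reset: what is moved stays moved. The work goes in short steps, Python scripts to look and compute and a shell command to move; the robot and the scene stay as the last step left them, time stands still between calls to the robot, and variables do not carry over. Pictures are saved under pics/ and viewed, at most 10 in all, crops included, and the job is handed in when it is done.

```bash
mkdir -p pics; cat > h.py <<'E'
import numpy as np, cv2
from workcell import r, cams
def ray(im,u,v):
    K=np.array([[im["fx"],0,im["cx"]],[0,im["fy"],im["cy"]],[0,0,1]])
    p=cv2.undistortPoints(np.array([[[u,v]]],float),K,np.array(im["D"],float))[0,0]
    T=np.array(im["pose"]); return T[:3,3],T[:3,:3]@np.array([p[0],p[1],1])
def onz(im,u,v,z):
    o,d=ray(im,u,v); return (o+d*(z-o[2])/d[2]).round(4)
def pix(im,P):
    K=np.array([[im["fx"],0,im["cx"]],[0,im["fy"],im["cy"]],[0,0,1]])
    T=np.linalg.inv(np.array(im["pose"])); 
    return cv2.projectPoints(np.array(P,float).reshape(-1,1,3),cv2.Rodrigues(T[:3,:3])[0],T[:3,3],K,np.array(im["D"],float))[0][:,0].round(1)
E
python3 - <<'E'
from h import *
import pickle
for n in("scene","top"):
    im=cams.get_image(n); pickle.dump(im,open(n+"0.pkl","wb"))
    cv2.imwrite(f"pics/{n}0.png",cv2.resize(im["color"][:,:,::-1],(800,600),interpolation=cv2.INTER_CUBIC))
    print(n,np.array(im["pose"]).round(3).tolist(),im["fx"])
s=r.read_state();print(s["time_s"],s["position"],s["tool_rot"],s["gripper_width"])
E
```

```text
scene [[-0.758, 0.35, -0.551, 1.241], [0.652, 0.42, -0.631, 0.713], [0.011, -0.837, -0.547, 0.711], [0.0, 0.0, 0.0, 1.0]] 470.37595329698433
top [[-0.007, -0.993, 0.116, 0.471], [-0.999, 0.011, 0.032, -0.023], [-0.033, -0.116, -0.993, 1.105], [0.0, 0.0, 0.0, 1.0]] 386.7599797438178
0.1 [ 0.20334357 -0.56419237  0.24932151] [-5.96632157e-04  9.85091694e-01  1.72029061e-01  3.35555397e-05] 0.08536755735071817
```

View pics/scene0.png

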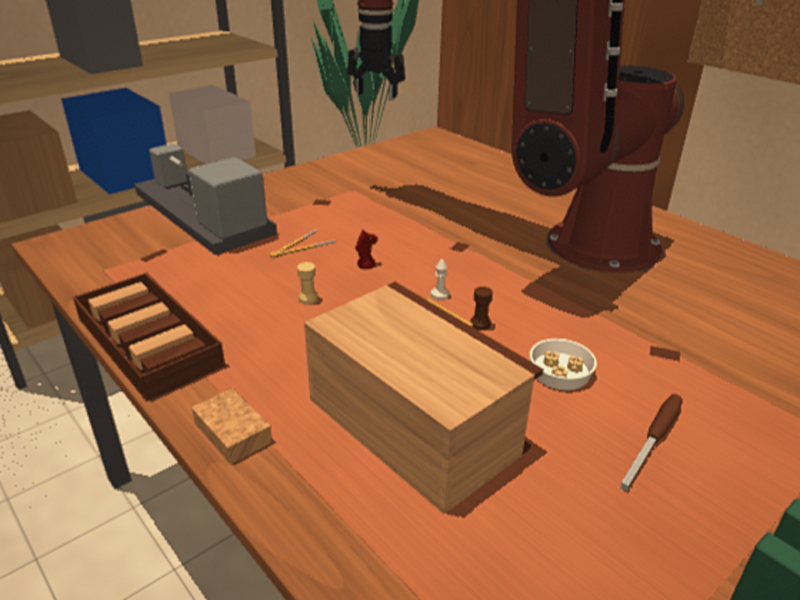

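View pics/top0.png

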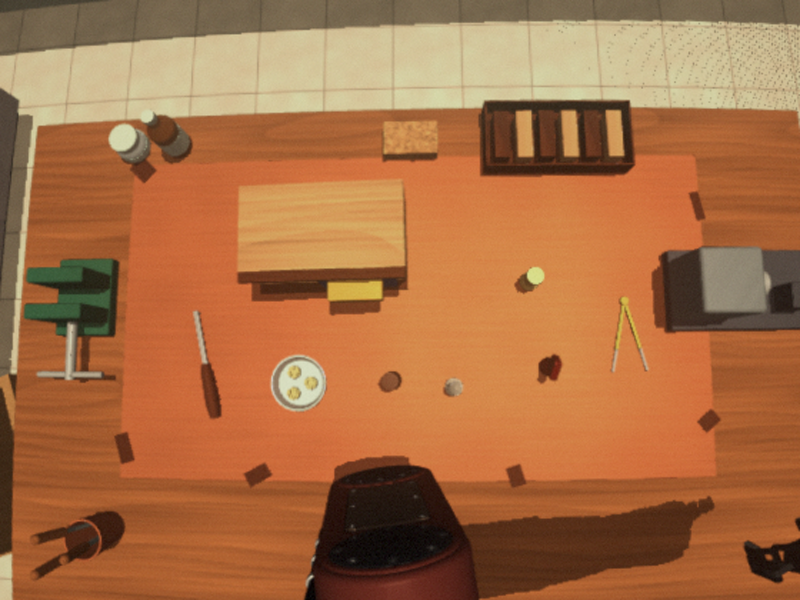

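The scene view shows the walnut blank at about (482,307), between the dish (563,364) and the bishop (441,278). In the top view the walnut top is at (390,381), the dish centre at (299,383) and the yellow pull spans x 328–383 at row 290. The cabinet top's front corners are near (238,275) and (405,275).

```bash
python3 - <<'E'
from h import *
import pickle
t=pickle.load(open("top0.pkl","rb"));s=pickle.load(open("scene0.pkl","rb"))
hsv=cv2.cvtColor(t["color"],cv2.COLOR_RGB2HSV);f=.7
def blob(m,x0,y0,x1,y1):
    M=np.zeros(m.shape,np.uint8);a=[int(q*f) for q in(x0,y0,x1,y1)];M[a[1]:a[3],a[0]:a[2]]=m[a[1]:a[3],a[0]:a[2]]
    c=max(cv2.findContours(M,0,cv2.CHAIN_APPROX_NONE)[0],key=cv2.contourArea);return c
H,S,V=cv2.split(hsv)
c=blob(((S<110)&(V>110)).astype(np.uint8),255,340,340,425)
e=cv2.fitEllipse(c);print("dish",e,onz(t,*e[0],.03))
for th in(110,130):
    c=blob((V<th).astype(np.uint8),370,360,415,400);print("walnut",cv2.boundingRect(c),cv2.minEnclosingCircle(c), onz(t,*cv2.minEnclosingCircle(c)[0],.07))
print("hsv walnut",hsv[267,266:286:2].tolist())
c=blob(((H>22)&(H<35)&(S>150)&(V>110)).astype(np.uint8),310,270,400,310)
b=cv2.boxPoints(cv2.minAreaRect(c));print("pull px",b.round(1).tolist())
for p in b: print(onz(t,*p,.126))
for n,p in dict(FL=(238,272),BL=(238,187),BR=(403,180),FR=(405,268)).items(): print(n,onz(t,p[0]*f,p[1]*f,.15))
for n,p in dict(FR=(390,287),BR=(307,325),BL=(448,430),FL=(540,374)).items(): print("sc",n,onz(s,p[0]*f,p[1]*f,.15))
print("bishop",onz(t,453*f,387*f,.08),"wal scene top",onz(s,483*f,292*f,.075))
a=cv2.resize(t["color"][180:300,160:340],None,fx=4.4,fy=4.4,interpolation=cv2.INTER_CUBIC);cv2.imwrite("pics/crop.png",a[:,:,::-1])
E
```

```text
dish ((208.45079040527344, 267.7833557128906), (37.83103942871094, 38.78313446044922), 14.20997142791748) [0.4435 0.2234 0.03  ]
walnut (276, 261, 5, 9) ((277.5, 265.0), 4.272101879119873) [0.4513 0.0288 0.07  ]
walnut (273, 260, 8, 12) ((275.0, 265.5), 5.852449893951416) [0.45   0.0354 0.07  ]
hsv walnut [[10, 171, 130], [11, 160, 132], [10, 161, 133], [11, 162, 135], [11, 163, 136], [11, 158, 137], [11, 160, 126], [11, 179, 118], [13, 168, 209], [13, 169, 210]]
pull px [[245.0, 197.0], [266.0, 197.0], [266.0, 208.0], [245.0, 208.0]]
[0.6263 0.1088 0.126 ]
[0.6256 0.0546 0.126 ]
[0.5971 0.0547 0.126 ]
[0.5977 0.1086 0.126 ]
FL [0.6422 0.3072 0.15  ]
BL [0.7999 0.3129 0.15  ]
BR [0.8057 0.0113 0.15  ]
FR [0.6451 0.0087 0.15  ]
sc FR [0.65   0.0218 0.15  ]
sc BR [0.811 0.025 0.15 ]
sc BL [0.8062 0.3127 0.15  ]
sc FL [0.639  0.3157 0.15  ]
bishop [ 0.4353 -0.0756  0.08  ] wal scene top [0.4543 0.0484 0.075 ]
```

View pics/crop.png

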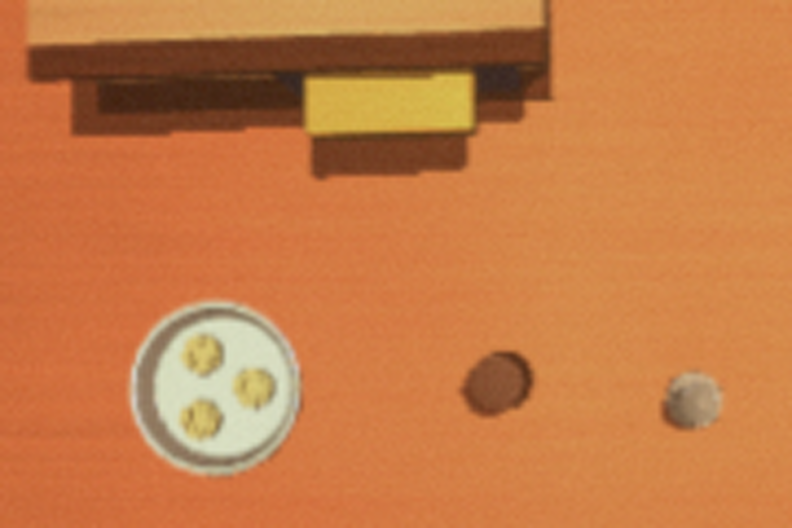

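The crop shows the walnut top centred at crop (493,384), the dish centre at (215,387), and the pull from x=306 to 474 with its front edge at y≈132. The dark rail front runs from (30,80) to (545,66).

```bash
python3 - <<'E'
from h import *
import pickle
t=pickle.load(open("top0.pkl","rb"));s=pickle.load(open("scene0.pkl","rb"))
C=lambda x,y,z:onz(t,160+x/4.4-.4,180+y/4.4-.4,z)
print("walnut",C(493,384,.075),"dish",C(215,387,.03),"bishop",C(692,400,.084))
for p in((306,132),(474,132),(474,74),(306,76)):print("pull",C(*p,.126))
a,b=C(30,80,.15),C(548,66,.15);print("rail",a,b,"yaw",np.arctan2(-(a-b)[0],(a-b)[1]))
# scene triangulation check of walnut top
W=C(493,384,.075);print(pix(s,[W])/.7, pix(s,[C(215,387,.03)])/.7)
st=r.read_state();print(st["position"])
E
```

```text
walnut [0.4465 0.0441 0.075 ] dish [0.4441 0.2234 0.03  ] bishop [ 0.4365 -0.0748  0.084 ]
pull [0.5941 0.1496 0.126 ]
pull [0.593  0.0513 0.126 ]
pull [0.6271 0.0512 0.126 ]
pull [0.6271 0.1499 0.126 ]
rail [0.6232 0.3071 0.15  ] [0.6273 0.0072 0.15  ] yaw 0.01367037210876097
[[484.14285714 289.57142857]] [[562.         355.71428571]]
[ 0.20334357 -0.56419237  0.24932151]
```

```bash
python3 -m crank '[[0,[18,45,0],0.18],[0,[18,45,0],0.18],[0,[18,45,0],0.18],[0,[18,45,0],0.18],[0,[18,45,0],0.18],[0,[18,45,0],0.18],[0,[18,45,0],0.18],[0,[14,42,0],0.18],[0,[14,42,0],0.18],[0,[14,42,0],0.18],[0,[14,42,0],0.18],[0,[0,0,0],0]]'; python3 -c "
from h import *
s=r.read_state();print(s['joints'],s['position'],s['tool_rot'],s['gripper_width'])"
```

```text
time_s: 1.6
position: [0.3857, -0.0791, 0.2499]
tool_rot: [-0.0, 0.394, 0.919, 0.0]
wrist_force: [-0.1, -0.3, 0.9]
gripper_width: -0.0001
gripper_force: 0.0
[-5.38135388e-01 -5.40575144e-01 -4.63237420e-01  1.64841825e+00
  4.98565104e-04  2.71420324e-01] [ 0.38570219 -0.07912774  0.24993021] [-1.07691292e-04  3.93814594e-01  9.19189852e-01  2.65962932e-04] -7.454496964639788e-05
```

```bash
python3 -m crank '[[0,[2,41,0],0.165],[0,[2,41,0],0.165],[0,[2,42,0],0.165],[0,[28,0,0],0.165],[0,[28,0,0],0.163],[0,[0,0,-35],0],[0,[0,0,-35],0],[0,[0,0,-30],0],[0,[0,0,0],0]]'; python3 - <<'E'
from h import *
import pickle
for n in("scene","top"):
    im=cams.get_image(n); pickle.dump(im,open(n+"1.pkl","wb"))
    p=r.read_state()["position"]-[0,0,.019]; u,v=pix(im,[p])[0];print(n,u,v)
    x,y=int(max(u-60,0)),int(max(v-50,0));print(x,y)
    c=im["color"][y:y+100,x:x+120,::-1]
    cv2.imwrite(f"pics/{n}1.png",cv2.resize(c,None,fx=4,fy=4,interpolation=cv2.INTER_CUBIC))
a,b=cv2.imread("pics/scene1.png"),cv2.imread("pics/top1.png")
cv2.imwrite("pics/both1.png",cv2.resize(np.hstack([a,b[:a.shape[0]]]),(800,333)))
E
```

```text
time_s: 2.72
position: [0.4458, 0.042, 0.1478]
tool_rot: [-0.002, -0.003, 1.0, 0.0]
wrist_force: [-0.8, 0.4, 0.6]
gripper_width: 0.0001
gripper_force: 0.0
scene 340.1 183.5
280 133
top 271.0 267.0
211 217
```

View pics/both1.png

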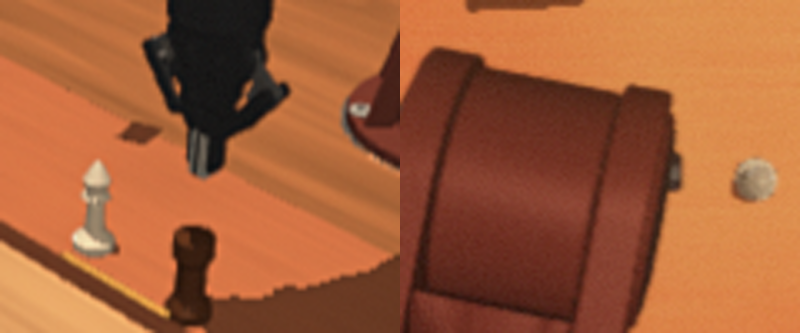

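The left half shows the fingertips at about (204,176), straight above the walnut top at (194,236), with the bishop well clear to the left. In the right half the arm hides the blank.

```bash
python3 - <<'E'
from h import *
import pickle
s=pickle.load(open("scene1.pkl","rb"))
for v in(232,236,240): print(onz(s,280+194/3.333,133+v/3.333,.075))
im=s["color"][190:235,325:350];V=cv2.cvtColor(im,cv2.COLOR_RGB2HSV)[:,:,2]
c=max(cv2.findContours((V<75).astype(np.uint8),0,1)[0],key=cv2.contourArea);print(cv2.boundingRect(c))
print(r.read_state()["position"])
print(pix(s,[[.447,.045,.075],[.43,.045,.075],[.464,.045,.075],[.447,.062,.075],[.447,.028,.075]]))
E
```

```text
[0.4477 0.0427 0.075 ]
[0.452  0.0467 0.075 ]
[0.4562 0.0506 0.075 ]
(5, 11, 14, 30)
[0.44756159 0.04191152 0.15084588]
[[339.1 202.9]
 [343.6 200.7]
 [334.5 205.1]
 [344.  205.6]
 [334.2 200.2]]
```

```bash
python3 -m crank '[[0,[1,3,-22],0],[0,[0,0,-20],0],[0,[0,0,0],0],[0,[0,0,0],0],[0,[0,0,0],0],[0,[0,0,0],0],[0,[0,0,0],0],[0,[0,0,0],0],[0,[0,0,0],0],[0,[0,0,0],0],[0,[0,0,0],0],[0,[0,0,0],0]]'; python3 -m crank '[[0,[0,0,0],0],[0,[0,0,0],0],[0,[0,0,0],0],[0,[0,0,0],0],[0,[0,0,0],0],[0,[0,0,0],0],[0,[0,0,0],0],[0,[0,0,0],0],[0,[0,0,0],0],[0,[0,0,0],0],[0,[0,0,0],0]]'
```

```text
time_s: 4.32
position: [0.4484, 0.0455, 0.108]
tool_rot: [-0.0, -0.004, 1.0, 0.0]
wrist_force: [0.0, -0.1, 0.3]
gripper_width: 0.0003
gripper_force: 0.0
time_s: 5.7
position: [0.4484, 0.0455, 0.108]
tool_rot: [0.0, -0.004, 1.0, 0.0]
wrist_force: [-0.9, 0.1, -0.4]
gripper_width: -0.0001
gripper_force: 0.0
```

```bash
python3 - <<'E'
from h import *
im=cams.get_image("scene");c=im["color"][130:260,260:460,::-1]
cv2.imwrite("pics/s2.png",cv2.resize(c,None,fx=4,fy=4,interpolation=cv2.INTER_CUBIC))
E
```

```text
(no output)
```

View pics/s2.png

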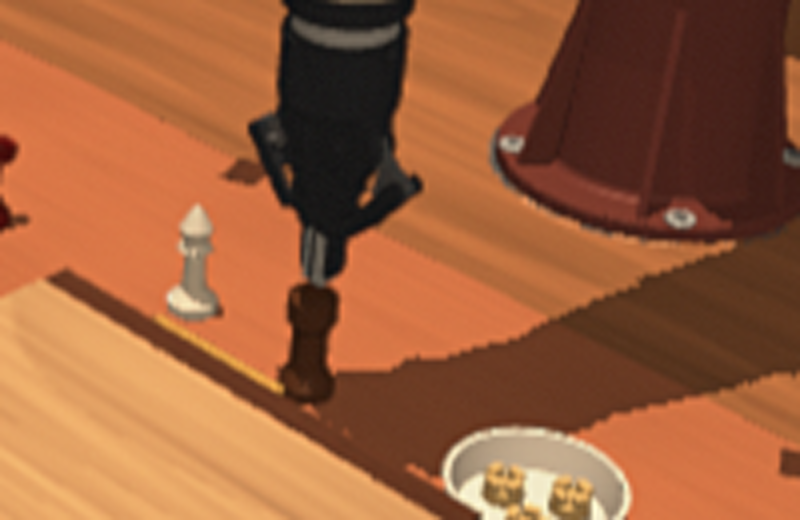

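The fingertips at (318,282) stand just above and centred on the walnut top (313,297), not touching it. The hold has lasted over 2 s, so next is the dish.

```bash
python3 -m crank '[[0,[0,0,40],0],[0,[0,0,40],0],[0,[-1,44,0],0],[0,[-1,44,0],0],[0,[-1,45,0],0],[0,[-1,44,0],0],[0,[0,0,0],0],[0,[0,0,-40],0],[0,[0,0,-40],0],[0,[0,0,-30],0],[0,[0,0,-13],0],[0,[0,0,0],0]]'; python3 -m crank '[[0,[0,0,0],0],[0,[0,0,0],0],[0,[0,0,0],0],[0,[0,0,0],0],[0,[0,0,0],0],[0,[0,0,0],0],[0,[0,0,0],0],[0,[0,0,0],0],[0,[0,0,0],0],[0,[0,0,0],0]]';python3 -m crank '[[0,[0,0,0],0],[0,[0,0,0],0],[0,[0,0,0],0],[0,[0,0,0],0],[0,[0,0,0],0],[0,[0,0,0],0],[0,[0,0,0],0],[0,[0,0,0],0],[0,[0,0,0],0],[0,[0,0,0],0]]'
```

```text
time_s: 7.25
position: [0.4442, 0.222, 0.0648]
tool_rot: [-0.0, -0.003, 1.0, -0.0]
wrist_force: [-0.1, 0.6, 1.0]
gripper_width: -0.0002
gripper_force: 0.0
time_s: 8.5
position: [0.4444, 0.2225, 0.065]
tool_rot: [0.0, -0.004, 1.0, 0.0]
wrist_force: [0.6, 0.2, 1.0]
gripper_width: -0.0002
gripper_force: 0.0
time_s: 9.75
position: [0.4444, 0.2225, 0.065]
tool_rot: [0.0, -0.004, 1.0, 0.0]
wrist_force: [0.2, -0.8, -0.5]
gripper_width: -0.0002
gripper_force: 0.0
```

```bash
python3 - <<'E'
from h import *
im=cams.get_image("scene");c=im["color"][160:290,290:490,::-1]
cv2.imwrite("pics/s3.png",cv2.resize(c,None,fx=4,fy=4,interpolation=cv2.INTER_CUBIC))
E
```

```text
(no output)
```

View pics/s3.png

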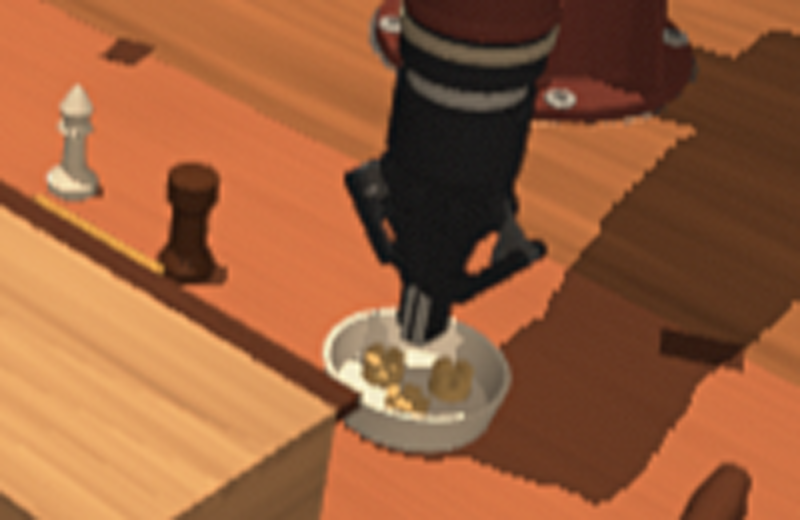

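The fingertips at (423,340) stand above the middle of the dish, clear of the rim and crowns. Next I rise and go round to the right of the pull's end.

```bash
python3 -m crank '[[0,[0,0,50],0],[0,[0,0,50],0],[0,[0,0,55],0],[0,[27,-37,0],0],[0,[27,-37,0],0],[0,[27,-37,0],0],[0,[27,-37,0],0],[0,[27,-38,0],0],[0,[27,-38,0],0],[0,[0,0,-40],0],[0,[0,0,-40],0],[0,[0,0,-19],0]]'; python3 -m crank '[[0,[0,0,0],0],[0,[0,0,0],0]]'; python3 - <<'E'
from h import *
ims=[]
for n in("scene","top"):
    im=cams.get_image(n); y,x=(110,200) if n=="scene" else (130,170)
    c=im["color"][y:y+130,x:x+160,::-1]
    ims.append(cv2.resize(c,(400,325),interpolation=cv2.INTER_CUBIC))
cv2.imwrite("pics/s4.png",np.hstack(ims))
E
```

```text
time_s: 11.3
position: [0.6052, -0.0013, 0.1185]
tool_rot: [-0.002, -0.004, 1.0, 0.0]
wrist_force: [-0.2, -0.1, 0.4]
gripper_width: 0.0
gripper_force: 0.0
time_s: 11.55
position: [0.6073, -0.0016, 0.123]
tool_rot: [0.001, -0.004, 1.0, -0.0]
wrist_force: [-0.1, -0.3, 0.3]
gripper_width: -0.0002
gripper_force: 0.0
```

View pics/s4.png

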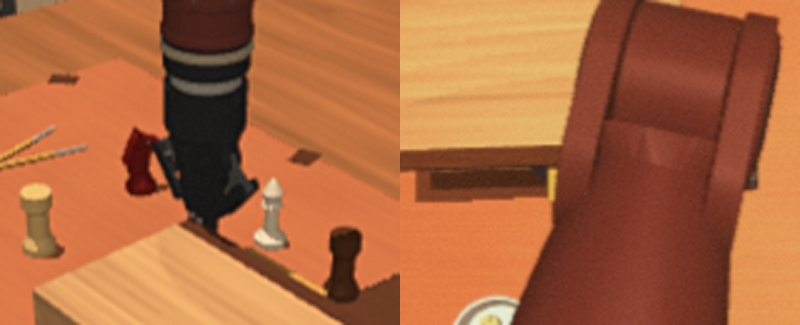

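The left half shows the fingers at (205,225), just in front of the rail and right of the pull. Nothing is touching, and the force reads about zero. Now I push towards +y.

```bash
python3 -m crank '[[0,[0,12,0],0],[0,[0,12,0],0],[0,[0,8,0],0],[0,[0,8,0],0],[0,[0,8,0],0]]'; python3 -m crank '[[0,[0,8,0],0],[0,[0,8,0],0],[0,[0,8,0],0],[0,[0,8,0],0],[0,[0,8,0],0]]'
```

```text
time_s: 12.28
position: [0.6062, 0.0468, 0.121]
tool_rot: [-0.0, -0.004, 1.0, -0.0]
wrist_force: [-0.0, -2.0, 0.4]
gripper_width: -0.0
gripper_force: 0.9
time_s: 12.9
position: [0.6063, 0.087, 0.121]
tool_rot: [-0.0, -0.004, 1.0, 0.0]
wrist_force: [-1.4, -2.4, 0.6]
gripper_width: 0.0002
gripper_force: 0.9
```

Contact force is about 2 N, so the door is sliding.

```bash
python3 -m crank '[[0,[0,8,0],0],[0,[0,8,0],0],[0,[0,8,0],0],[0,[0,6,0],0],[0,[0,6,0],0]]'; python3 -m crank '[[0,[0,5,0],0],[0,[0,4,0],0]]';  python3 -m crank '[[0,[0,4,0],0],[0,[0,3,0],0]]'
```

```text
time_s: 13.52
position: [0.6064, 0.1229, 0.121]
tool_rot: [0.0, -0.004, 1.0, 0.0]
wrist_force: [-1.1, -2.2, -1.0]
gripper_width: -0.0
gripper_force: 0.9
time_s: 13.78
position: [0.6064, 0.1318, 0.121]
tool_rot: [0.0, -0.004, 1.0, 0.0]
wrist_force: [-1.0, -1.8, -0.3]
gripper_width: 0.0001
gripper_force: 0.8
time_s: 14.02
position: [0.6064, 0.1387, 0.1211]
tool_rot: [0.0, -0.004, 1.0, 0.0]
wrist_force: [-1.0, -1.7, 1.0]
gripper_width: 0.0002
gripper_force: 0.8
```

```bash
for i in 1 2 3; do echo; done; python3 -m crank '[[0,[0,3,0],0],[0,[0,3,0],0]]';  python3 -m crank '[[0,[0,3,0],0],[0,[0,2,0],0]]'; python3 -m crank '[[0,[0,2,0],0],[0,[0,2,0],0]]'
```

```text
time_s: 14.28
position: [0.6064, 0.1446, 0.121]
tool_rot: [-0.0, -0.004, 1.0, 0.0]
wrist_force: [-1.8, -2.4, -0.2]
gripper_width: 0.0002
gripper_force: 0.8
time_s: 14.52
position: [0.6064, 0.1497, 0.121]
tool_rot: [0.0, -0.004, 1.0, 0.0]
wrist_force: [-1.2, -1.9, -0.4]
gripper_width: -0.0
gripper_force: 0.8
time_s: 14.78
position: [0.6064, 0.1504, 0.1211]
tool_rot: [-0.0, -0.003, 1.0, -0.003]
wrist_force: [-4.1, -24.4, 2.9]
gripper_width: 0.0
gripper_force: 11.8
```

The force jumped to 24 N at y = 0.150 and motion stopped, so this is the stop. I withdraw and check.

```bash
python3 -m crank '[[0,[0,-8,0],0],[0,[0,-16,0],0],[0,[0,-16,0],0],[0,[-10,0,40],0],[0,[-10,0,40],0],[0,[-10,-20,40],0],[0,[-10,-45,20],0],[0,[-10,-45,0],0],[0,[-10,-45,0],0],[0,[-10,-45,0],0],[0,[-10,-45,0],0],[0,[0,0,0],0]]'; python3 -m crank '[[0,[0,-50,0],0],[0,[0,-50,0],0],[0,[0,0,0],0],[0,[0,0,0],0]]'; python3 - <<'E'
from h import *
im=cams.get_image("top")
cv2.imwrite("pics/s5.png",cv2.resize(im["color"][:,:,::-1],(800,600),interpolation=cv2.INTER_CUBIC))
E
```

```text
time_s: 16.27
position: [0.5256, -0.1348, 0.261]
tool_rot: [0.0, -0.001, 1.0, -0.0]
wrist_force: [-0.3, 0.3, 0.8]
gripper_width: -0.0
gripper_force: 0.0
time_s: 16.77
position: [0.5263, -0.2311, 0.261]
tool_rot: [0.0, -0.004, 1.0, 0.0]
wrist_force: [0.1, -0.7, -1.1]
gripper_width: -0.0002
gripper_force: 0.0
```

View pics/s5.png

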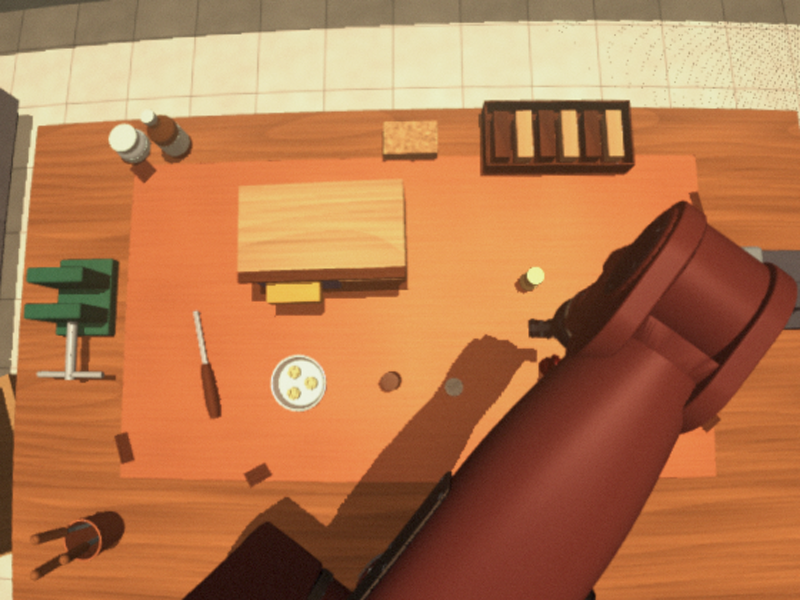

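The pull's right end moved from x≈383 to 322, about 0.11 m, and came to rest against the stop. All pieces, the dish and the crowns are where they were. I move off to clear space and hand in.

```bash
python3 -m crank '[[0,[-30,-40,15],0],[0,[-30,-40,15],0],[0,[-30,-40,15],0],[0,[-30,-40,15],0],[0,[-30,-40,0],0],[0,[0,0,0],0],[0,[0,0,0],0],[0,[0,0,0],0]]'; python3 -c "
from workcell import r
print(r.finish_job())"
```

```text
time_s: 17.82
position: [0.3774, -0.4303, 0.3212]
tool_rot: [0.0, -0.005, 1.0, 0.0]
wrist_force: [-0.7, -0.2, -0.2]
gripper_width: -0.0
gripper_force: 0.0
the job is handed in; nothing more can be done
None
```

I pointed at the walnut blank, then at the middle of the dish, for just over 2 s each, pushed the blue door open to its stop by the end of the pull and withdrew; the job was handed in at about 18 s, and in the last picture nothing else had moved.

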